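Rack the kiln props in order of height

TASK

Put the four round kiln props away on the rack in order of height: stand one upright in each white dish, flat on the dish floor, the shortest in the dish next to the red block and each following one taller, so that the tallest is next to the pale wood block. Do not shift the raw clay moth that lies among them.

Things in the scene. Friction and masses are not known exactly. Their poses are not given: they have to be found in the camera images.
- prop_36: Loose round kiln prop: an upright cream fireclay tube 38 mm in diameter and 36 mm tall with a 20 mm blind hole in its top; the four props differ only in height (36, 54, 72, 90 mm). Origin: centre of its underside, z along its length. It starts standing upright on the bench.
- prop_54: Loose round kiln prop: an upright cream fireclay tube 38 mm in diameter and 54 mm tall with a 20 mm blind hole in its top; the four props differ only in height (36, 54, 72, 90 mm). Origin: centre of its underside, z along its length. It starts standing upright on the bench.
- prop_72: Loose round kiln prop: an upright cream fireclay tube 38 mm in diameter and 72 mm tall with a 20 mm blind hole in its top; the four props differ only in height (36, 54, 72, 90 mm). Origin: centre of its underside, z along its length. It starts standing upright on the bench.
- prop_90: Loose round kiln prop: an upright cream fireclay tube 38 mm in diameter and 90 mm tall with a 20 mm blind hole in its top; the four props differ only in height (36, 54, 72, 90 mm). Origin: centre of its underside, z along its length. It starts standing upright on the bench.
- bay_a: Fixed square white ceramic dish on the wooden rack, number 1 of four in one straight row along the rack (order along the row: a, b, c, d; centres 66 mm apart). 62 mm square outside, 54 mm inside, 9 mm high with a 4 mm thick floor, so its lip stands 5 mm above the floor. Origin: centre of its underside, 14 mm above the bench; x across the row, y along the row from a towards d, z up.
- bay_b: Fixed square white ceramic dish on the wooden rack, number 2 of four in one straight row along the rack (order along the row: a, b, c, d; centres 66 mm apart). 62 mm square outside, 54 mm inside, 9 mm high with a 4 mm thick floor, so its lip stands 5 mm above the floor. Origin: centre of its underside, 14 mm above the bench; x across the row, y along the row from a towards d, z up.
- bay_c: Fixed square white ceramic dish on the wooden rack, number 3 of four in one straight row along the rack (order along the row: a, b, c, d; centres 66 mm apart). 62 mm square outside, 54 mm inside, 9 mm high with a 4 mm thick floor, so its lip stands 5 mm above the floor. Origin: centre of its underside, 14 mm above the bench; x across the row, y along the row from a towards d, z up.
- bay_d: Fixed square white ceramic dish on the wooden rack, number 4 of four in one straight row along the rack (order along the row: a, b, c, d; centres 66 mm apart). 62 mm square outside, 54 mm inside, 9 mm high with a 4 mm thick floor, so its lip stands 5 mm above the floor. Origin: centre of its underside, 14 mm above the bench; x across the row, y along the row from a towards d, z up.
- red_block: Red painted wooden block, 50 x 24 x 22 mm, fixed on the rack just beyond one end of the row of dishes, 48 mm from the centre of the end dish (bay_a or bay_d); it marks the short end. A like block of bare pale wood is at the other end. Origin: centre of its underside.
- clay_moth: Unfired grey-brown clay moth, 59 x 66 x 12 mm, lying loose on the bench among the props; not to be shifted. Origin: centre of its underside.
Things that resemble listed ones, but are neither listed nor needed, are in the scene too. Leave any pink or purple look-alike of the prop_36 alone.

How it is judged:
By the outcome, as a careful person would: the job done as asked, in the order asked, and still so for the second after the job is handed in, with the robot touching nothing.
It also fails if it takes over 96 s, if anything falls off the work surface, if the arm or the gripper's body presses on something with over 40 N, if the wrist force passes 120 N, or if a joint passes its speed limit or range.

ROBOT

A 7-joint arm with a two-finger parallel gripper is mounted at the origin on the work surface; the furniture and walls round the work are solid. World frame = base frame: x ahead of the robot, y to its left, z up, the work surface at z = 0. Lengths are in m, angles in degrees, forces in N, time in s.
With the tool pointing down it reaches from about 0.35 to 0.775 m from the base axis. Payload 3.1 kg.
Tool frame: the origin (TCP) lies midway between the tips of the shut fingers; the grasp point (between the pads) lies 19 mm behind it (arm.grip_point_offset is the distance from the TCP to the grasp point, in m); z points along the fingers, y is the line along which they close (so a half turn about z gives the same grasp; the last joint's range is limited). The gripper opens to 85 mm and grips with 20 to 120 N. Pads are 22 mm wide; open, the fingers measure 114 mm over their backs; the gripper's body (76 mm by 85 mm) begins 54 mm behind the grasp point. The pads swing forward as they close: fully open they stand 13 mm farther back than shut.
Start: joints at [62.985, 17.813, 0.802, 86.603, -0.252, 75.585, -1.558], TCP at [0.229, -0.5, 0.231] pointing down, gripper open.
Joint ranges: [-154.91, 154.91], [-16.99, 109.72], [-72.82, 74.43], [7.12, 147.25], [-82.49, 262.49], [11.32, 116.49], [-174.64, 174.64]. Speed limits (degrees/s): [159.86, 159.86, 180, 180, 180, 180, 180].

INTERFACE

Orientations are given as [roll, pitch, yaw] about the fixed x, y, z axes, in that order (R = Rz(yaw) Ry(pitch) Rx(roll)).
In Python, from cell import arm gives the robot as it stands. The module is installed in compiled form; this text tells all that it offers.
- The arm moves only by the tool inch_along, called after ">>>" by a JSON object that holds its "name" and its "arguments". Schema: {"type":"object","properties":{"steps":{"type":"array","items":{"type":"object","properties":{"finger_gap":{"type":"number"},"pos":{"type":"array","items":{"type":"number"},"minItems":3,"maxItems":3},"rz":{"type":"number"}},"additionalProperties":false,"required":["finger_gap"]},"minItems":1,"maxItems":5},"grip_force":{"type":"number"},"only":{"type":"string"},"quiet":{"type":"boolean"},"lines":{"type":"string"}},"required":["steps"],"additionalProperties":false}. steps is a list of rows, 1 to 5 of them, each an object with the fields finger_gap (the finger opening in m), pos (a list: dx, dy, dz in shares of 0.6 m (1.0 is 0.6 m)), rz (a turn about the tool's z in normalised numbers (1 is 2 rad)); a field left out counts as zero (the opening has to be given); each row shifts and turns the commanded pose from where the row before left it, along the tool's axes as they then stand; what a row does not reach is not made up. A row lasts 1/12 s, in which the tool goes at most 0.0417 m and 7.16 degrees, less where a joint would pass 70% of its speed; a pose out of reach is approached as far as the arm can. The fingers move at their own pace and stop on an object; grip_force is the grip in N (left out, the last holds). Time passes only in rows, so rows that do not move let the fingers close. The tool returns the time, the measured TCP pose, the force, the opening and the grip force at its end. only (a regular expression) keeps the lines of the reply that match it, lines (a string "A,B") keeps lines A to B, and quiet returns only ok. No shift or turn number may pass 1 either way. Input that does not fit is refused with a message, and nothing moves.
- arm.read_state(): the state, without advancing time (a new reading comes with each control period).
- arm.read_camera(name): name is "scene" or "top" or "wrist"; returns a dict with "image" (480x640x3 uint8, red, green, blue), "fx", "fy", "cx", "cy" (pixels), "D" ([k1, k2, p1, p2, k3] as OpenCV has them; the pictures are not rectified), "rvec" (rotation vector, rad) and "tvec" (3), from world to camera coordinates, as OpenCV has them; the wrist camera has in their place "T_tool_cam" (4x4, takes a point from camera to tool coordinates, whose origin is the TCP and whose axes are the flange's). Camera axes: x right, y down, z forward; pixel columns grow to the right and rows downward; lengths in m; the calibration is good to about 2 mm. A picture is of the moment at which its call begins: read the wrist's pose just before it. There is no depth.
- arm.finish_job(): hands the job in; it is judged then, once.
The state is a dict: "time": time; "joint_pos": joint angles; "joint_velocities": joint speeds; "joint_efforts": joint torques, N m; "position": TCP position; "eef_rot": TCP orientation; "force": force on the tool from outside, world axes, zero at the start; "wrist_torque": the same for the moment, N m; "opening": finger opening in m; "grasp_force": force on a finger pad.
Only numpy, scipy, OpenCV 4.12 (cv2) and the standard library are available. Lean on these libraries where they do the work, as an engineer would, in place of code of your own. Each camera call takes 0.05 s, during which the arm holds its last target. There are 200 camera calls.

## Working session

There is one attempt and no reset: what is moved stays moved. The work goes in short steps, Python scripts to look and compute and a tool call to move; the robot and the scene stay as the last step left them, time stands still between calls to the robot, and variables do not carry over. Pictures are saved under pics/ and viewed, at most 14 in all, crops included, and the job is handed in when it is done.

```bash
mkdir -p pics; cat > h.py <<'E'
import numpy as np, cv2
from cell import arm
def snap(n,f):
    c=arm.read_camera(n); cv2.imwrite('pics/'+f,c['image'][:,:,::-1]); np.save('pics/'+n+'.npy',c,allow_pickle=True); return c
def ray(n,u,v):
    c=np.load('pics/'+n+'.npy',allow_pickle=True).item()
    K=np.array([[c['fx'],0,c['cx']],[0,c['fy'],c['cy']],[0,0,1]])
    p=cv2.undistortPoints(np.array([[[u,v]]],float),K,np.array(c['D']))[0,0]
    R=cv2.Rodrigues(np.array(c['rvec'],float))[0]; o=-R.T@np.array(c['tvec']).ravel()
    return o,R.T@np.array([p[0],p[1],1])
def at(n,u,v,z):
    o,d=ray(n,u,v); return o+d*(z-o[2])/d[2]
def proj(n,P):
    c=np.load('pics/'+n+'.npy',allow_pickle=True).item()
    K=np.array([[c['fx'],0,c['cx']],[0,c['fy'],c['cy']],[0,0,1]])
    return cv2.projectPoints(np.array(P,float).reshape(-1,3),np.array(c['rvec'],float),np.array(c['tvec'],float),K,np.array(c['D'],float))[0][:,0]
E
python3 - <<'E'
from h import *
snap('scene','s1.png');snap('top','t1.png')
for n in('scene','top'):print(n,ray(n,320,240))
print(arm.read_state())
E
```

```text
scene (array([ 0.24972391, -0.37523553,  0.8484785 ]), array([ 0.27645009,  0.55403103, -0.7852672 ]))
top (array([0.41358898, 0.19820194, 1.07961387]), array([ 0.08062714,  0.01082659, -0.99696443]))
{'time': 0.1, 'joint_pos': array([62.9836093 , 17.8571926 ,  0.80145606, 86.68325498, -0.25147521,
       75.58655544, -1.55808943]), 'joint_velocities': array([ 0.01027984,  0.00022862,  0.05479033, -0.15678182, -0.04120875,
        0.0305047 ,  0.0116177 ]), 'joint_efforts': array([ 8.27272397e-04, -3.80854011e+01,  1.46918586e-01, -2.31241053e+01,
        1.25219207e-02,  8.12183192e-03, -1.76786809e-06]), 'position': array([ 0.22892243, -0.49935585,  0.23031349]), 'eef_rot': array([-1.79874879e+02,  5.73736762e-03,  2.46323263e+01]), 'force': array([0.04534286, 0.13055297, 0.85702265]), 'wrist_torque': array([ 0.02717945,  0.06836423, -0.03357075]), 'grasp_force': 0.0, 'opening': 0.0855650963092803}
```

View pics/s1.png

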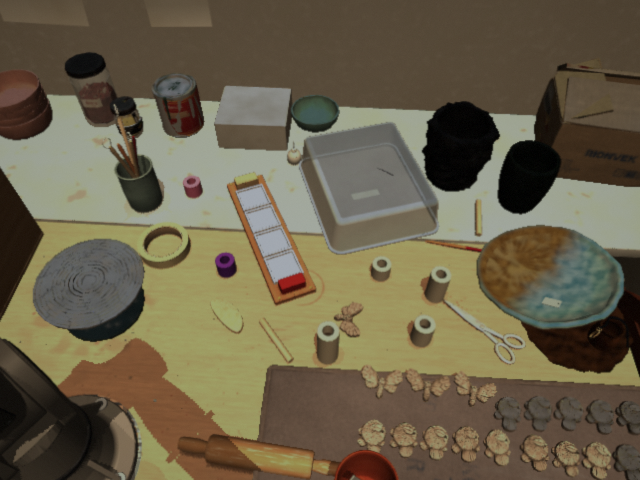

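View pics/t1.png

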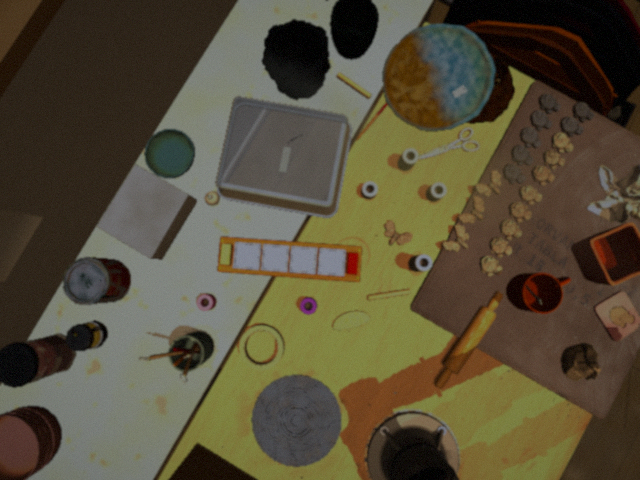

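The four cream props are at scene (381,268), (438,285), (423,331) and (328,342). The pink (193,186) and purple (226,264) ones are look-alikes to leave alone. The moth is at (348,319), the red block at (292,284) and the pale block at (246,180). I'll confirm these in enlarged crops.

```bash
python3 - <<'E'
import cv2
a=cv2.imread('pics/s1.png')[250:370,300:460];cv2.imwrite('pics/s1c.png',cv2.resize(a,None,fx=5,fy=5,interpolation=cv2.INTER_CUBIC))
a=cv2.imread('pics/t1.png')[145:295,210:470]
cv2.imwrite('pics/t1c.png',cv2.convertScaleAbs(cv2.resize(a,None,fx=3,fy=3,interpolation=cv2.INTER_CUBIC),alpha=1.3))
E
```

```text
(no output)
```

View pics/s1c.png

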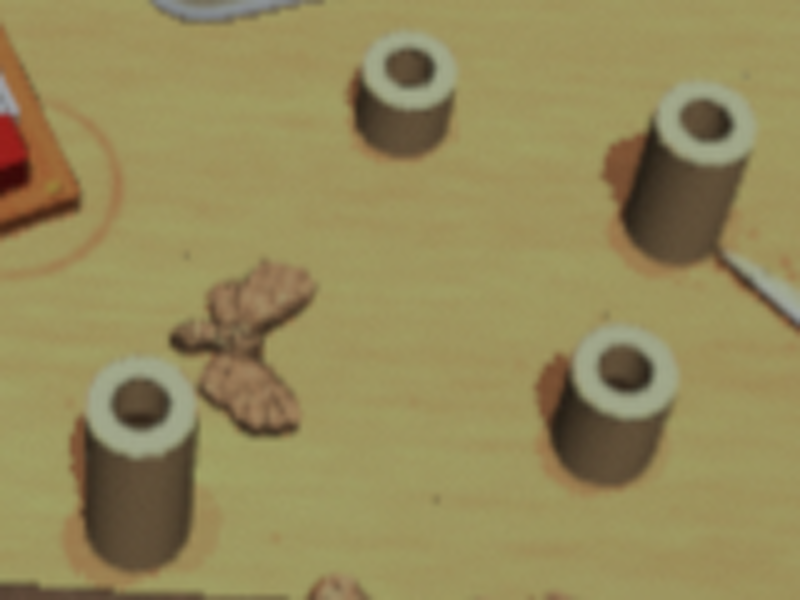

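View pics/t1c.png

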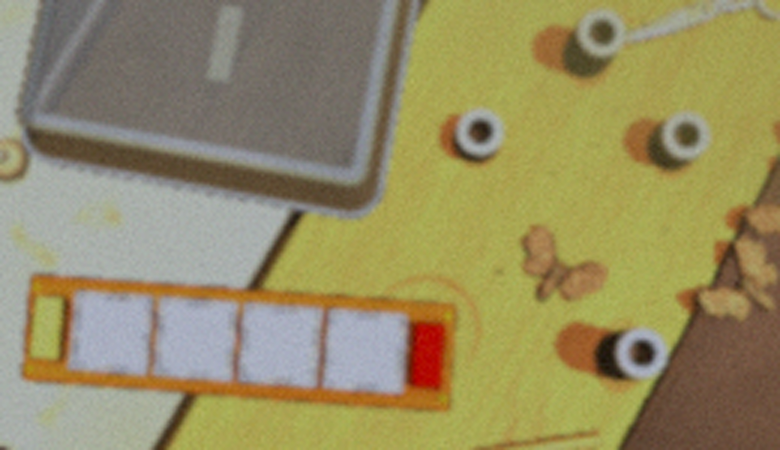

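The tops in the scene crop are A(409,70), B(704,123), C(625,371) and D(141,407). By look, A is the shortest, then C, with B and D the tall ones. In the top crop the red block is the end nearest the props.

```bash
python3 - <<'E'
from h import *
S=dict(A=(409,70),B=(704,123),C=(625,371),D=(141,407))
T=dict(A=(480,132),B=(600,34),C=(684,137),D=(641,352))
def tri(s,t):
    (o1,d1),(o2,d2)=ray('scene',*s),ray('top',*t)
    M=np.array([d1,-d2]).T; k=np.linalg.lstsq(M,o2-o1,rcond=None)[0]
    a,b=o1+k[0]*d1,o2+k[1]*d2; return (a+b)/2,np.linalg.norm(a-b)
for k in S:
    s=(300+S[k][0]/5,250+S[k][1]/5);t=(210+T[k][0]/3,145+T[k][1]/3)
    print(k,tri(s,t))
    for h in(.036,.054,.072,.09):print('  ',h,at('scene',*s,h)[:2].round(4),at('top',*t,h)[:2].round(4))
W=[at('top',210+u/3,145+v/3,.023)[:2] for u,v in((111,333),(195,339),(281,345),(366,350))]
print('dishes',np.round(W,4))
W=np.array(W);print(np.diff(W,axis=0),np.degrees(np.arctan2(*(W[0]-W[3])[::-1])))
print('red',at('top',210+428/3,145+354/3,.036),at('scene',292,282,.036))
print('pale',at('top',210+48/3,145+328/3,.036),at('scene',246,179,.036))
for u,v in((270,262),(313,290),(229,188),(259,176)):print(at('scene',u,v,.014)) if 0 else None
print('moth',at('top',210+563/3,145+265/3,.005))
for P in((at('top',210+u/3,145+v/3,.009)) for u,v in((530,235),(600,285),(545,298))):print(P)
E
```

```text
A (array([0.61706658, 0.0930503 , 0.0350749 ]), np.float64(0.0005428923946209144))
   0.036 [0.6169 0.0925] [0.6166 0.0932]
   0.054 [0.6088 0.0821] [0.6131 0.0951]
   0.072 [0.6007 0.0717] [0.6096 0.0969]
   0.09 [0.5925 0.0614] [0.6061 0.0987]
B (array([0.68557696, 0.00477515, 0.07022224]), np.float64(0.0013499412094788992))
   0.036 [0.7055 0.0213] [ 0.6941 -0.0015]
   0.054 [0.6954 0.0125] [0.6893 0.002 ]
   0.072 [0.6853 0.0038] [0.6845 0.0054]
   0.09 [ 0.6752 -0.005 ] [0.6796 0.0089]
C (array([ 0.61052979, -0.06116438,  0.05203078]), np.float64(0.0025715973460207057))
   0.036 [ 0.6191 -0.0552] [ 0.6124 -0.0646]
   0.054 [ 0.6109 -0.0623] [ 0.6089 -0.0601]
   0.072 [ 0.6028 -0.0694] [ 0.6055 -0.0556]
   0.09 [ 0.5946 -0.0765] [ 0.6021 -0.051 ]
D (array([ 0.44485445, -0.01614059,  0.08756436]), np.float64(0.0002227910237220303))
   0.036 [0.4582 0.0082] [ 0.4464 -0.0272]
   0.054 [ 4.536e-01 -3.000e-04] [ 0.4458 -0.0234]
   0.072 [ 0.449  -0.0088] [ 0.4452 -0.0195]
   0.09 [ 0.4443 -0.0173] [ 0.4447 -0.0156]
dishes [[0.4619 0.3797]
 [0.4573 0.3143]
 [0.4526 0.2476]
 [0.4487 0.1819]]
[[-0.00467114 -0.06541016]
 [-0.00467588 -0.06666312]
 [-0.00391363 -0.06565966]] 86.16329404599462
red [0.44513888 0.13493001 0.036     ] [0.44397554 0.13094822 0.036     ]
pale [0.46517851 0.42612651 0.036     ] [0.4649651  0.42339577 0.036     ]
moth [0.51598616 0.02601139 0.005     ]
[0.53939997 0.05220403 0.009     ]
[ 0.49977806 -0.00210213  0.009     ]
[0.48964075 0.0412355  0.009     ]
```

Triangulated heights settle which prop is which:
- A is the 36 mm prop, at (0.617, 0.093).
- C is the 54 mm prop, at (0.610, -0.061).
- B is the 72 mm prop, at (0.685, 0.005).
- D is the 90 mm prop, at (0.4445, -0.016).

I'll take the tallest first, starting by turning the tool to yaw 90 so the jaw lies across the row.

Careful with the scale: shifts go in shares of 0.6 m and turns go in shares of 2 rad. That gives: -7 degrees / 114.5916 = -0.0611.

>>> {"name": "inch_along", "arguments": {"steps": [{"finger_gap": 0.065,"rz": -0.0611},{"finger_gap": 0.065,"rz": -0.0611},{"finger_gap": 0.065,"rz": -0.0611},{"finger_gap": 0.065,"rz": -0.0611},{"finger_gap": 0.065,"rz": -0.0611}], "grip_force": 30}}

```text
time: 0.52
position: [0.229, -0.4996, 0.2306]
eef_rot: [-179.9, -0.0, 60.0]
force: [-0.3, -0.2, -0.5]
opening: 0.0652
grasp_force: 0.0
```

>>> {"name": "inch_along", "arguments": {"steps": [{"finger_gap": 0.065,"rz": -0.0611},{"finger_gap": 0.065,"rz": -0.0611},{"finger_gap": 0.065,"rz": -0.0611},{"finger_gap": 0.065,"rz": -0.0611},{"finger_gap": 0.065,"rz": -0.0209}]}}

```text
time: 0.93
position: [0.2289, -0.4996, 0.2306]
eef_rot: [-180.0, -0.1, 90.3]
force: [0.2, 0.0, -0.3]
opening: 0.0649
grasp_force: 0.0
```

>>> {"name": "inch_along", "arguments": {"steps": [{"finger_gap": 0.065},{"finger_gap": 0.065,"pos": [0.0533,0.024,0]},{"finger_gap": 0.065,"pos": [0.0533,0.024,0]},{"finger_gap": 0.065,"pos": [0.0533,0.024,0]},{"finger_gap": 0.065,"pos": [0.0533,0.024,0]}]}}

```text
time: 1.35
position: [0.287, -0.3703, 0.2309]
eef_rot: [-180.0, -0.0, 89.9]
force: [0.7, 0.8, 0.4]
opening: 0.0651
grasp_force: 0.0
```

```bash
python3 - <<'E'
from h import *
print('box base',[at('scene',u,v,0).round(3) for u,v in((335,250),(437,207))])
print('box rim top', [[at('top',u,v,z).round(3)[:2] for u,v in((332,215),(350,110))] for z in(.05,.1)])
print('bowl rim',[[at('top',u,v,z).round(3)[:2] for u,v in((400,122),(440,129))] for z in(.03,.08)])
E
```

```text
box base [array([0.565, 0.186, 0.   ]), array([0.821, 0.193, 0.   ])]
box rim top [[array([0.554, 0.182]), array([0.802, 0.139])], [array([0.547, 0.183]), array([0.783, 0.142])]]
bowl rim [[array([0.78 , 0.019]), array([ 0.762, -0.076])], [array([0.762, 0.028]), array([ 0.746, -0.063])]]
```

Converted, 0.032 m / 0.6 = 0.0533, 0.0143 m / 0.6 = 0.0238.

>>> {"name": "inch_along", "arguments": {"steps": [{"finger_gap": 0.065,"pos": [0.0533,0.0238,0]},{"finger_gap": 0.065,"pos": [0.0533,0.0238,0]},{"finger_gap": 0.065,"pos": [0.0533,0.0238,0]},{"finger_gap": 0.065,"pos": [0.0533,0.0238,0]},{"finger_gap": 0.065,"pos": [0.0533,0.0238,0]}]}}

```text
time: 1.77
position: [0.3583, -0.2102, 0.2312]
eef_rot: [-180.0, 0.0, 89.9]
force: [0.7, -0.4, 0.2]
opening: 0.0648
grasp_force: 0.0
```

>>> {"name": "inch_along", "arguments": {"steps": [{"finger_gap": 0.065,"pos": [0.0533,0.0238,0]},{"finger_gap": 0.065,"pos": [0.0533,0.0238,0]},{"finger_gap": 0.065,"pos": [0.0533,0.0238,0]},{"finger_gap": 0.065,"pos": [0.0533,0.0238,0]},{"finger_gap": 0.065,"pos": [0.0533,0.0238,0]}]}}

```text
time: 2.18
position: [0.4297, -0.0503, 0.2313]
eef_rot: [180.0, 0.0, 89.9]
force: [0.0, -1.0, -0.5]
opening: 0.0651
grasp_force: 0.0
```

>>> {"name": "inch_along", "arguments": {"steps": [{"finger_gap": 0.065,"pos": [0.0533,0.0238,0.0333]},{"finger_gap": 0.065,"pos": [0,0,0.05]},{"finger_gap": 0.065,"pos": [0,0,0.05]},{"finger_gap": 0.065},{"finger_gap": 0.065}]}}

```text
time: 2.6
position: [0.4423, -0.0199, 0.1502]
eef_rot: [-179.7, -0.0, 90.0]
force: [0.4, -0.2, 0.3]
opening: 0.0647
grasp_force: 0.0
```

```bash
python3 - <<'E'
from h import *
c=snap('wrist','w1.png'); print(c['T_tool_cam'])
E
```

```text
[[-8.46038433e-04 -9.58921897e-01 -2.83668960e-01  7.14810625e-02]
 [ 9.99999506e-01 -6.63082814e-04 -7.40981266e-04 -3.87337401e-05]
 [ 5.22447149e-04 -2.83669447e-01  9.58921984e-01 -1.42072691e-01]
 [ 0.00000000e+00  0.00000000e+00  0.00000000e+00  1.00000000e+00]]
```

View pics/w1.png

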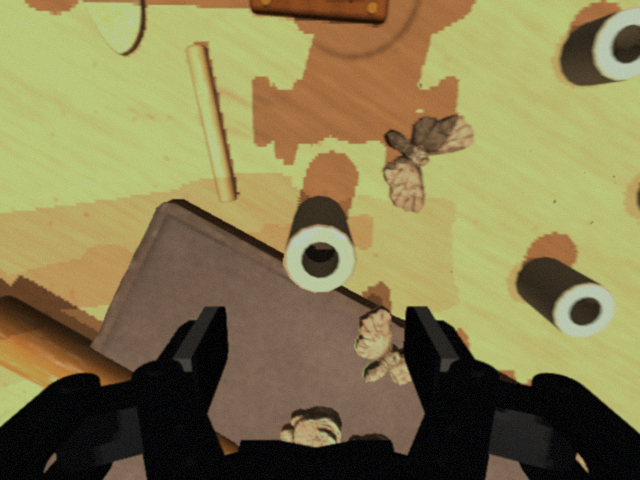

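The wrist view shows the 90 mm prop's top at (320,258), centred between the fingers. I'll check its position from that pixel, then descend.

```bash
cat >> h.py <<'E'
def wat(u,v,z):
    s=arm.read_state(); c=np.load('pics/wrist.npy',allow_pickle=True).item()
    from scipy.spatial.transform import Rotation as Ro
    K=np.array([[c['fx'],0,c['cx']],[0,c['fy'],c['cy']],[0,0,1]])
    p=cv2.undistortPoints(np.array([[[u,v]]],float),K,np.array(c['D']))[0,0]
    R=Ro.from_euler('xyz',s['eef_rot'],degrees=True).as_matrix(); T=np.array(c['T_tool_cam'])
    o=R@T[:3,3]+s['position']; d=R@T[:3,:3]@np.array([p[0],p[1],1]); return o+d*(z-o[2])/d[2]
E
python3 - <<'E'
from h import *
print(wat(320,258,.09),wat(580,309,.054),wat(624,46,.036),arm.read_state()['position'])
E
```

```text
[ 0.44611955 -0.01580985  0.09      ] [ 0.61112664 -0.06181118  0.054     ] [0.61844872 0.09248541 0.036     ] [ 0.44400147 -0.02015271  0.15181705]
```

>>> {"name": "inch_along", "arguments": {"steps": [{"finger_gap": 0.065,"pos": [0.0058,0.0033,0]},{"finger_gap": 0.065,"pos": [0,0,0.0583]},{"finger_gap": 0.065,"pos": [0,0,0.0583]},{"finger_gap": 0.065,"pos": [0,0,0.05]},{"finger_gap": 0.065}]}}

```text
time: 3.07
position: [0.4426, -0.017, 0.0483]
eef_rot: [-179.6, -0.0, 89.9]
force: [-1.2, -0.1, -0.3]
opening: 0.0651
grasp_force: 0.0
```

>>> {"name": "inch_along", "arguments": {"steps": [{"finger_gap": 0.03},{"finger_gap": 0.03},{"finger_gap": 0.03},{"finger_gap": 0.03},{"finger_gap": 0.03}], "grip_force": 40}}

```text
time: 3.48
position: [0.4484, -0.0164, 0.0537]
eef_rot: [179.7, 0.0, 90.0]
force: [-0.1, 0.5, 7.8]
opening: 0.0374
grasp_force: 40.1
```

>>> {"name": "inch_along", "arguments": {"steps": [{"finger_gap": 0.03},{"finger_gap": 0.03},{"finger_gap": 0.03,"pos": [0,0,-0.0333]},{"finger_gap": 0.03,"pos": [0,0,-0.0667]},{"finger_gap": 0.03,"pos": [0,0,-0.05]}]}}

```text
time: 3.9
position: [0.4458, -0.0161, 0.1434]
eef_rot: [180.0, -0.0, 90.1]
force: [1.6, -0.5, -0.9]
opening: 0.0377
grasp_force: 40.2
```

Converted, 0.036 m / 0.6 = 0.06, 0.0015 m / 0.6 = 0.0025.

>>> {"name": "inch_along", "arguments": {"steps": [{"finger_gap": 0.03,"pos": [0.0333,0.0025,0]},{"finger_gap": 0.03,"pos": [0.06,0.0025,0]},{"finger_gap": 0.03,"pos": [0.06,0.0025,0]},{"finger_gap": 0.03,"pos": [0.06,0.0025,0]},{"finger_gap": 0.03,"pos": [0.06,0.0025,0]}]}}

```text
time: 4.32
position: [0.4534, 0.1489, 0.1422]
eef_rot: [179.9, 0.0, 90.0]
force: [1.3, -1.1, -0.5]
opening: 0.0377
grasp_force: 40.4
```

>>> {"name": "inch_along", "arguments": {"steps": [{"finger_gap": 0.03,"pos": [0.06,0.0025,0]},{"finger_gap": 0.03,"pos": [0.06,0.0025,0]},{"finger_gap": 0.03,"pos": [0.06,0.0025,0]},{"finger_gap": 0.03,"pos": [0.06,0.0025,0]},{"finger_gap": 0.03,"pos": [0.06,0.0025,0]}]}}

```text
time: 4.73
position: [0.4608, 0.3291, 0.1418]
eef_rot: [179.9, 0.0, 90.0]
force: [0.4, 0.0, -0.3]
opening: 0.0374
grasp_force: 40.4
```

>>> {"name": "inch_along", "arguments": {"steps": [{"finger_gap": 0.03,"pos": [0.06,0.0025,0]},{"finger_gap": 0.03,"pos": [0.025,0,0]},{"finger_gap": 0.03},{"finger_gap": 0.03},{"finger_gap": 0.03}]}}

```text
time: 5.15
position: [0.4628, 0.377, 0.1413]
eef_rot: [180.0, 0.1, 90.0]
force: [0.3, 0.2, -1.3]
opening: 0.0377
grasp_force: 40.4
```

```bash
python3 - <<'E'
from h import *
s=snap('scene','s2.png')['image'];w=snap('wrist','w2.png')['image']
a=cv2.resize(s[110:290,160:400],(800,600));cv2.imwrite('pics/c2.png',a[:,:,::-1])
print(arm.read_state()['position'])
E
```

```text
[0.46315043 0.37644497 0.14129807]
```

View pics/c2.png

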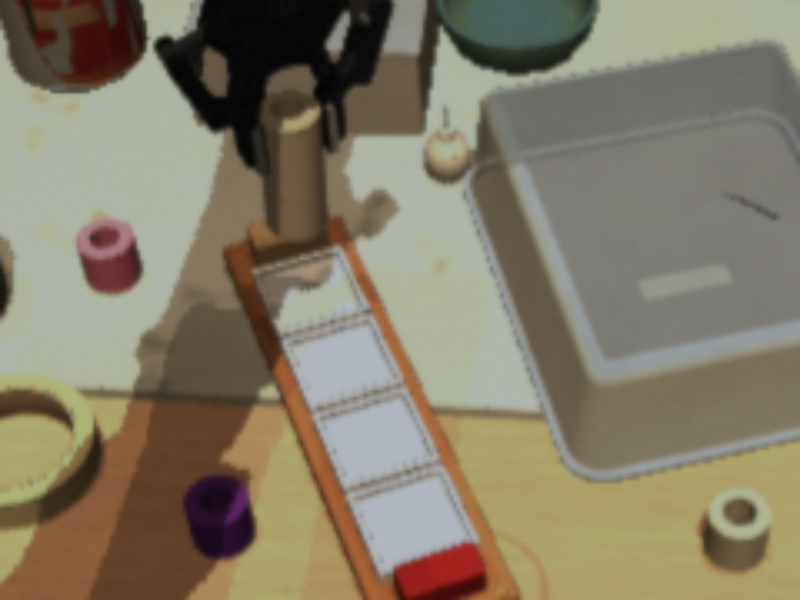

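View pics/w2.png

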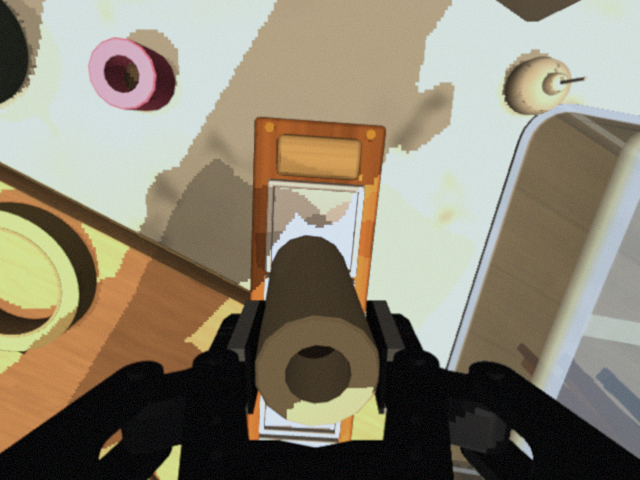

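The prop hangs upright. In the wrist view the far dish's far edge runs (268,183)–(365,187), and the pale block is beyond it at (319,156).

```bash
python3 - <<'E'
from h import *
a,b=wat(268,183,.023),wat(365,187,.023); m=(a+b)/2
r=np.radians(86.16);print(a,b,np.linalg.norm(a-b),'centre',m[:2]-.031*np.array([np.cos(r),np.sin(r)]))
print('block',wat(319,154,.036),[wat(*p,.014)[:2] for p in((256,119),(385,127))])
print(arm.read_state()['position'])
E
```

```text
[0.43304898 0.41197844 0.023     ] [0.49444044 0.40925482 0.023     ] 0.06145184255141463 centre [0.46166863 0.37968623]
block [0.46519159 0.43071989 0.036     ] [array([0.42598499, 0.45064652]), array([0.50687995, 0.44558935])]
[0.46315043 0.37644497 0.14129807]
```

Converted, 0.02 m / 0.6 = 0.0333, 0.003 m / 0.6 = 0.005.

>>> {"name": "inch_along", "arguments": {"steps": [{"finger_gap": 0.03,"pos": [0.005,-0.0017,0.0333]},{"finger_gap": 0.03,"pos": [0,0,0.0333]},{"finger_gap": 0.03,"pos": [0,0,0.025]},{"finger_gap": 0.03,"pos": [0,0,0.0083]},{"finger_gap": 0.03}]}}

```text
time: 5.67
position: [0.4611, 0.3791, 0.0798]
eef_rot: [-179.9, 0.2, 89.9]
force: [0.1, 0.2, -1.6]
opening: 0.0376
grasp_force: 40.5
```

>>> {"name": "inch_along", "arguments": {"steps": [{"finger_gap": 0.03,"pos": [0,0,0.005]},{"finger_gap": 0.03,"pos": [0,0,0.005]},{"finger_gap": 0.03,"pos": [0,0,0.0033]},{"finger_gap": 0.03},{"finger_gap": 0.03}]}}

```text
time: 6.08
position: [0.4613, 0.3818, 0.0736]
eef_rot: [180.0, -0.0, 90.0]
force: [0.9, 0.6, -1.8]
opening: 0.0375
grasp_force: 40.5
```

Converted, 0.002 m / 0.6 = 0.0033.

>>> {"name": "inch_along", "arguments": {"steps": [{"finger_gap": 0.03,"pos": [0,0,0.0033]},{"finger_gap": 0.03},{"finger_gap": 0.03}]}}

```text
time: 6.33
position: [0.4612, 0.382, 0.0716]
eef_rot: [180.0, -0.0, 90.0]
force: [-0.2, 0.7, 1.0]
opening: 0.0377
grasp_force: 39.6
```

>>> {"name": "inch_along", "arguments": {"steps": [{"finger_gap": 0.03,"pos": [0,0,0.0025]},{"finger_gap": 0.03},{"finger_gap": 0.03}]}}

```text
time: 6.58
position: [0.4612, 0.3827, 0.0714]
eef_rot: [179.9, -0.1, 90.1]
force: [-1.4, -0.6, 5.9]
opening: 0.0376
grasp_force: 39.7
```

Converted, -0.03 m / 0.6 = -0.05, -0.01 m / 0.6 = -0.0167.

>>> {"name": "inch_along", "arguments": {"steps": [{"finger_gap": 0.065},{"finger_gap": 0.065},{"finger_gap": 0.065},{"finger_gap": 0.065,"pos": [0,0,-0.0167]},{"finger_gap": 0.065,"pos": [0,0,-0.05]}]}}

```text
time: 7.0
position: [0.4588, 0.3783, 0.1058]
eef_rot: [-179.6, 0.4, 90.0]
force: [0.8, -1.1, -0.8]
opening: 0.0646
grasp_force: 0.0
```

>>> {"name": "inch_along", "arguments": {"steps": [{"finger_gap": 0.065,"pos": [0,0,-0.0667]},{"finger_gap": 0.065,"pos": [0,0,-0.05]},{"finger_gap": 0.065,"pos": [-0.05,0,-0.0167]},{"finger_gap": 0.065,"pos": [-0.0667,0,0]},{"finger_gap": 0.065,"pos": [-0.0667,0,0]}]}}

```text
time: 7.42
position: [0.4613, 0.2724, 0.1918]
eef_rot: [179.8, -0.1, 90.2]
force: [1.8, -1.2, -0.3]
opening: 0.065
grasp_force: 0.0
```

>>> {"name": "inch_along", "arguments": {"steps": [{"finger_gap": 0.065,"pos": [-0.0667,0,0]},{"finger_gap": 0.065,"pos": [-0.0667,0,0]},{"finger_gap": 0.065,"pos": [-0.0667,0,0]},{"finger_gap": 0.065,"pos": [-0.0667,0,0]},{"finger_gap": 0.065,"pos": [-0.0667,0,0]}]}}

```text
time: 7.83
position: [0.461, 0.0699, 0.1905]
eef_rot: [179.9, 0.0, 90.1]
force: [1.1, -0.4, -0.3]
opening: 0.065
grasp_force: 0.0
```

>>> {"name": "inch_along", "arguments": {"steps": [{"finger_gap": 0.065,"pos": [-0.045,0.05,0]},{"finger_gap": 0.065,"pos": [-0.0167,0.0633,0]},{"finger_gap": 0.065,"pos": [-0.0167,0.0633,0]},{"finger_gap": 0.065,"pos": [-0.0167,0.0633,0]},{"finger_gap": 0.065,"pos": [-0.0167,0.0633,0]}]}}

```text
time: 8.25
position: [0.6449, 0.0035, 0.1904]
eef_rot: [180.0, 0.0, 90.0]
force: [0.3, 0.6, 0.4]
opening: 0.0651
grasp_force: 0.0
```

>>> {"name": "inch_along", "arguments": {"steps": [{"finger_gap": 0.065,"pos": [0,0.0633,0]},{"finger_gap": 0.065,"pos": [0,0.0067,0]},{"finger_gap": 0.065},{"finger_gap": 0.065}]}}

```text
time: 8.58
position: [0.6847, 0.0057, 0.1896]
eef_rot: [-179.9, -0.1, 90.1]
force: [-0.0, 0.7, 0.7]
opening: 0.065
grasp_force: 0.0
```

```bash
python3 - <<'E'
from h import *
w=snap('wrist','w3.png');snap('scene','s3.png')
E
```

```text
(no output)
```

View pics/w3.png

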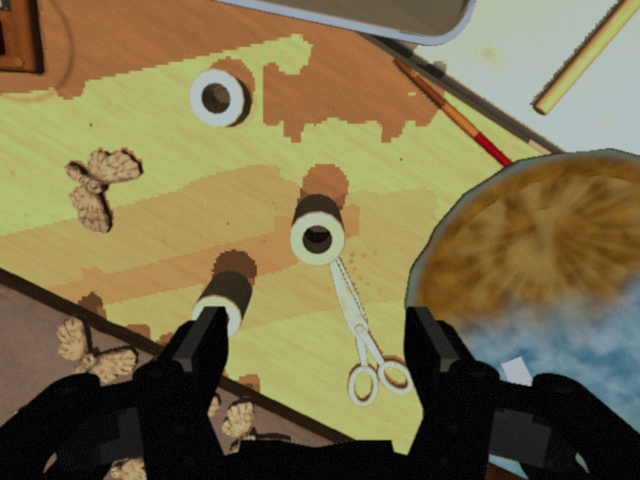

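View pics/s3.png

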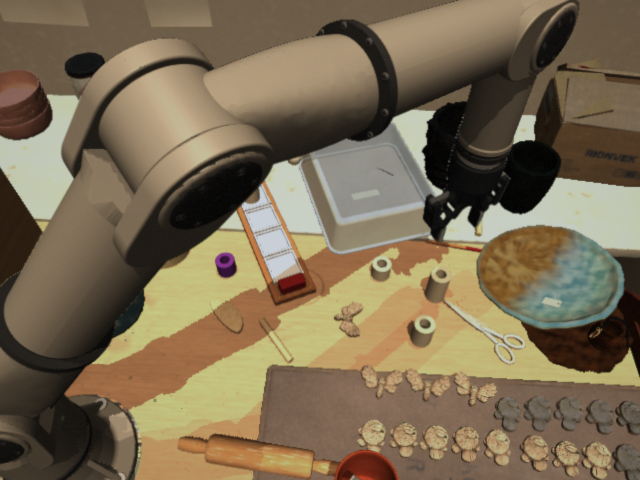

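The 72 mm prop's top is at (317,237) and the bowl's rim is at about (406,300). The scene camera's view of the rack is blocked by the arm.

```bash
python3 - <<'E'
from h import *
print(wat(317,237,.072),'A',wat(217,97,.036),'bowl',[wat(410,300,z)[:2] for z in(.03,.06,.09)],[wat(425,240,z)[:2] for z in(.03,.06,.09)])
# triangulate bowl west rim with scene (477,275)
print([at('scene',477,270,z)[:2] for z in(.03,.06,.09)])
print(arm.read_state()['position'])
E
```

```text
[0.68499213 0.00563721 0.072     ] A [0.61697692 0.09427114 0.036     ] bowl [array([ 0.75963392, -0.05799611]), array([ 0.75214847, -0.04462649]), array([ 0.74466302, -0.03125687])] [array([ 0.76780855, -0.0081411 ]), array([7.59513752e-01, 2.92516736e-04]), array([0.75121896, 0.00872613])]
[array([0.77820045, 0.00216718]), array([ 0.75883   , -0.01166591]), array([ 0.73945955, -0.02549899])]
[0.68424586 0.00555543 0.19093796]
```

Converted, 0.04 m / 0.6 = 0.0667, 0.03 m / 0.6 = 0.05.

>>> {"name": "inch_along", "arguments": {"steps": [{"finger_gap": 0.065,"pos": [0,0.0008,0.0667]},{"finger_gap": 0.065,"pos": [0,0,0.0667]},{"finger_gap": 0.065,"pos": [0,0,0.0667]},{"finger_gap": 0.065,"pos": [0,0,0.05]},{"finger_gap": 0.065,"pos": [0,0,0.015]}]}}

```text
time: 9.1
position: [0.6804, 0.0038, 0.026]
eef_rot: [-179.4, 0.1, 90.1]
force: [-0.7, -0.5, -0.8]
opening: 0.0651
grasp_force: 0.0
```

>>> {"name": "inch_along", "arguments": {"steps": [{"finger_gap": 0.065},{"finger_gap": 0.03},{"finger_gap": 0.03},{"finger_gap": 0.03},{"finger_gap": 0.03}]}}

```text
time: 9.52
position: [0.6879, 0.0053, 0.0348]
eef_rot: [179.7, -0.0, 90.0]
force: [-2.4, 0.1, 7.7]
opening: 0.0373
grasp_force: 40.0
```

>>> {"name": "inch_along", "arguments": {"steps": [{"finger_gap": 0.03},{"finger_gap": 0.03},{"finger_gap": 0.03}]}}

```text
time: 9.77
position: [0.688, 0.0053, 0.0349]
eef_rot: [179.7, -0.0, 90.0]
force: [-2.8, 0.1, 6.9]
opening: 0.0375
grasp_force: 40.0
```

Converted, -0.04 m / 0.6 = -0.0667, -0.0375 m / 0.6 = -0.0625.

>>> {"name": "inch_along", "arguments": {"steps": [{"finger_gap": 0.03,"pos": [0,0,-0.0333]},{"finger_gap": 0.03,"pos": [0,0,-0.0667]},{"finger_gap": 0.03,"pos": [0,0,-0.0667]},{"finger_gap": 0.03},{"finger_gap": 0.03,"pos": [0.0167,-0.0625,0]}]}}

```text
time: 10.18
position: [0.6578, 0.012, 0.1343]
eef_rot: [179.0, -0.1, 89.6]
force: [1.3, -1.0, -3.0]
opening: 0.0373
grasp_force: 40.7
```

>>> {"name": "inch_along", "arguments": {"steps": [{"finger_gap": 0.03,"pos": [0.0167,-0.0625,0]},{"finger_gap": 0.03,"pos": [0.0167,-0.0625,0]},{"finger_gap": 0.03,"pos": [0.0167,-0.0625,0]},{"finger_gap": 0.03,"pos": [0.0167,-0.0625,0]},{"finger_gap": 0.03,"pos": [0.0167,-0.0625,0]}]}}

```text
time: 10.6
position: [0.4596, 0.0653, 0.1315]
eef_rot: [179.9, 0.0, 90.0]
force: [-0.1, -0.0, -0.1]
opening: 0.0367
grasp_force: 40.7
```

>>> {"name": "inch_along", "arguments": {"steps": [{"finger_gap": 0.03,"pos": [0.0583,-0.005,0]},{"finger_gap": 0.03,"pos": [0.0583,0,0]},{"finger_gap": 0.03,"pos": [0.0583,0,0]},{"finger_gap": 0.03,"pos": [0.0583,0,0]},{"finger_gap": 0.03,"pos": [0.0583,0,0]}]}}

```text
time: 11.02
position: [0.4582, 0.2415, 0.1321]
eef_rot: [179.8, -0.0, 90.0]
force: [-0.1, -0.6, -1.7]
opening: 0.037
grasp_force: 40.7
```

>>> {"name": "inch_along", "arguments": {"steps": [{"finger_gap": 0.03,"pos": [0.0583,0,0]},{"finger_gap": 0.03,"pos": [0.06,0,0]},{"finger_gap": 0.03},{"finger_gap": 0.03},{"finger_gap": 0.03}]}}

```text
time: 11.43
position: [0.458, 0.3105, 0.1313]
eef_rot: [179.9, 0.0, 90.1]
force: [0.9, -0.6, -2.2]
opening: 0.0369
grasp_force: 40.7
```

Converted, 0.025 m / 0.6 = 0.0417, 0.003 m / 0.6 = 0.005.

>>> {"name": "inch_along", "arguments": {"steps": [{"finger_gap": 0.03,"pos": [0.005,-0.0008,0.0417]},{"finger_gap": 0.03,"pos": [0,0,0.0417]},{"finger_gap": 0.03,"pos": [0,0,0.0267]},{"finger_gap": 0.03,"pos": [0,0,0.0083]},{"finger_gap": 0.03}]}}

```text
time: 11.85
position: [0.4572, 0.3108, 0.0585]
eef_rot: [-179.9, 0.2, 89.9]
force: [0.2, 0.5, -0.8]
opening: 0.0371
grasp_force: 40.7
```

>>> {"name": "inch_along", "arguments": {"steps": [{"finger_gap": 0.03,"pos": [0,0,0.005]},{"finger_gap": 0.03,"pos": [0,0,0.0033]},{"finger_gap": 0.03},{"finger_gap": 0.03}]}}

```text
time: 12.18
position: [0.4578, 0.3139, 0.0557]
eef_rot: [179.9, -0.0, 90.0]
force: [0.5, 0.8, -0.3]
opening: 0.037
grasp_force: 40.7
```

Converted, 0.002 m / 0.6 = 0.0033.

>>> {"name": "inch_along", "arguments": {"steps": [{"finger_gap": 0.03,"pos": [0,0,0.0033]},{"finger_gap": 0.03},{"finger_gap": 0.03}]}}

```text
time: 12.43
position: [0.4573, 0.3137, 0.053]
eef_rot: [180.0, -0.0, 90.0]
force: [-0.6, 0.2, -1.2]
opening: 0.0373
grasp_force: 40.7
```

>>> {"name": "inch_along", "arguments": {"steps": [{"finger_gap": 0.03,"pos": [0,0,0.0025]},{"finger_gap": 0.03},{"finger_gap": 0.03}]}}

```text
time: 12.68
position: [0.4573, 0.3139, 0.0528]
eef_rot: [179.9, 0.0, 90.0]
force: [-2.1, -1.7, 7.7]
opening: 0.0371
grasp_force: 41.5
```

Converted, -0.04 m / 0.6 = -0.0667, -0.02 m / 0.6 = -0.0333.

>>> {"name": "inch_along", "arguments": {"steps": [{"finger_gap": 0.065},{"finger_gap": 0.065},{"finger_gap": 0.065},{"finger_gap": 0.065,"pos": [0,0,-0.0333]},{"finger_gap": 0.065,"pos": [0,0,-0.0667]}]}}

```text
time: 13.1
position: [0.4541, 0.3103, 0.1068]
eef_rot: [-179.4, 0.4, 90.0]
force: [0.8, -1.1, 0.4]
opening: 0.0651
grasp_force: 0.0
```

>>> {"name": "inch_along", "arguments": {"steps": [{"finger_gap": 0.065,"pos": [0,0,-0.0667]},{"finger_gap": 0.065,"pos": [0,0,-0.05]},{"finger_gap": 0.065,"pos": [-0.0667,0,0]},{"finger_gap": 0.065,"pos": [-0.0667,0,0]},{"finger_gap": 0.065,"pos": [-0.0667,0,0]}]}}

```text
time: 13.52
position: [0.4573, 0.1933, 0.1819]
eef_rot: [179.9, -0.0, 90.2]
force: [0.6, -1.5, 0.2]
opening: 0.0646
grasp_force: 0.0
```

>>> {"name": "inch_along", "arguments": {"steps": [{"finger_gap": 0.065,"pos": [-0.0667,0,0]},{"finger_gap": 0.065,"pos": [-0.0667,0,0]},{"finger_gap": 0.065,"pos": [-0.0667,0,0]},{"finger_gap": 0.065,"pos": [-0.0667,0,0]},{"finger_gap": 0.065,"pos": [-0.0667,0,0]}]}}

```text
time: 13.93
position: [0.457, -0.0083, 0.1814]
eef_rot: [180.0, 0.0, 90.0]
force: [0.4, -0.7, 0.4]
opening: 0.0649
grasp_force: 0.0
```

>>> {"name": "inch_along", "arguments": {"steps": [{"finger_gap": 0.065,"pos": [-0.023,0.064,0]},{"finger_gap": 0.065,"pos": [-0.023,0.064,0]},{"finger_gap": 0.065,"pos": [-0.023,0.064,0]},{"finger_gap": 0.065,"pos": [-0.023,0.064,0]}]}}

```text
time: 14.27
position: [0.6123, -0.063, 0.1809]
eef_rot: [-180.0, 0.0, 90.0]
force: [0.2, -0.1, 1.3]
opening: 0.0653
grasp_force: 0.0
```

>>> {"name": "inch_along", "arguments": {"steps": [{"finger_gap": 0.065},{"finger_gap": 0.065},{"finger_gap": 0.065}]}}

```text
time: 14.52
position: [0.6103, -0.0606, 0.1805]
eef_rot: [-179.9, -0.1, 90.1]
force: [-0.8, 1.1, -0.0]
opening: 0.0647
grasp_force: 0.0
```

```bash
python3 - <<'E'
from h import *
w=snap('wrist','w4.png');s=snap('scene','s4.png')['image']
b=np.hstack([cv2.resize(w['image'],(400,300)),cv2.resize(s[140:320,160:400],(400,300))]);cv2.imwrite('pics/c4.png',b[:,:,::-1])
E
```

```text
(no output)
```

View pics/c4.png

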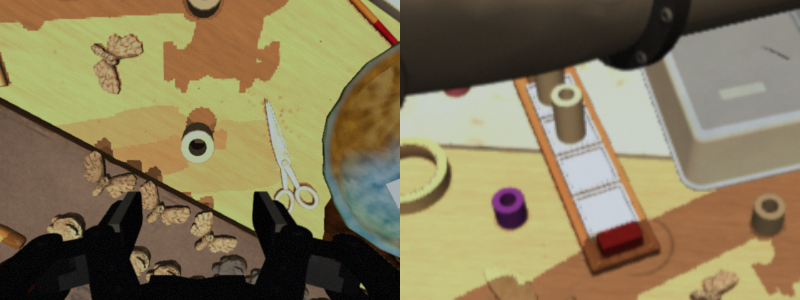

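The 54 mm prop's top is at wrist (317,235). The 72 and 90 mm props stand upright in their dishes (scene crop, 567,110 and 545,75). Descending.

```bash
python3 - <<'E'
from h import *
print(wat(317,235,.054),arm.read_state()['position'])
E
```

```text
[ 0.61071848 -0.0610673   0.054     ] [ 0.60998693 -0.06013647  0.18185057]
```

>>> {"name": "inch_along", "arguments": {"steps": [{"finger_gap": 0.065,"pos": [0,0,0.0667]},{"finger_gap": 0.065,"pos": [0,0,0.0667]},{"finger_gap": 0.065,"pos": [0,0,0.0667]},{"finger_gap": 0.065,"pos": [0,0,0.0533]},{"finger_gap": 0.065,"pos": [0,0,0.0133]}]}}

```text
time: 15.03
position: [0.6052, -0.0613, 0.0165]
eef_rot: [-179.4, 0.0, 90.1]
force: [-0.7, -0.4, -0.5]
opening: 0.065
grasp_force: 0.0
```

>>> {"name": "inch_along", "arguments": {"steps": [{"finger_gap": 0.065},{"finger_gap": 0.03},{"finger_gap": 0.03},{"finger_gap": 0.03},{"finger_gap": 0.03}]}}

```text
time: 15.45
position: [0.6136, -0.0611, 0.025]
eef_rot: [179.6, 0.0, 90.0]
force: [-1.4, 0.3, 7.2]
opening: 0.0366
grasp_force: 40.6
```

>>> {"name": "inch_along", "arguments": {"steps": [{"finger_gap": 0.03},{"finger_gap": 0.03},{"finger_gap": 0.03}]}}

```text
time: 15.7
position: [0.6136, -0.0612, 0.025]
eef_rot: [179.6, 0.0, 90.0]
force: [-0.2, -0.2, 8.8]
opening: 0.0369
grasp_force: 40.6
```

Converted, -0.04 m / 0.6 = -0.0667, -0.0394 m / 0.6 = -0.0657.

>>> {"name": "inch_along", "arguments": {"steps": [{"finger_gap": 0.03,"pos": [0,0,-0.0333]},{"finger_gap": 0.03,"pos": [0,0,-0.0667]},{"finger_gap": 0.03,"pos": [0,0,-0.0667]},{"finger_gap": 0.03},{"finger_gap": 0.03,"pos": [0.0167,-0.0657,0]}]}}

```text
time: 16.12
position: [0.5813, -0.0537, 0.1251]
eef_rot: [179.0, -0.0, 89.8]
force: [0.3, -1.7, -0.1]
opening: 0.0369
grasp_force: 40.5
```

>>> {"name": "inch_along", "arguments": {"steps": [{"finger_gap": 0.03,"pos": [0.0167,-0.0657,0]},{"finger_gap": 0.03,"pos": [0.0167,-0.0657,0]},{"finger_gap": 0.03,"pos": [0.0167,-0.0657,0]},{"finger_gap": 0.03,"pos": [0.0633,0,0]},{"finger_gap": 0.03,"pos": [0.0633,0,0]}]}}

```text
time: 16.53
position: [0.4502, 0.0517, 0.1211]
eef_rot: [-179.9, 0.3, 89.7]
force: [2.2, 1.4, 0.9]
opening: 0.0369
grasp_force: 40.5
```

>>> {"name": "inch_along", "arguments": {"steps": [{"finger_gap": 0.03,"pos": [0.0633,0,0]},{"finger_gap": 0.03,"pos": [0.0633,0,0]},{"finger_gap": 0.03,"pos": [0.0633,0,0]},{"finger_gap": 0.03,"pos": [0.0633,0,0]},{"finger_gap": 0.03,"pos": [0.0633,0,0]}]}}

```text
time: 16.95
position: [0.4536, 0.2465, 0.1225]
eef_rot: [179.8, -0.0, 90.0]
force: [0.6, -0.7, -0.5]
opening: 0.0371
grasp_force: 40.5
```

>>> {"name": "inch_along", "arguments": {"steps": [{"finger_gap": 0.03,"pos": [0.005,0,0]},{"finger_gap": 0.03,"pos": [0,0,0.05]},{"finger_gap": 0.03,"pos": [0,0,0.05]},{"finger_gap": 0.03},{"finger_gap": 0.03}]}}

```text
time: 17.37
position: [0.4523, 0.2466, 0.0608]
eef_rot: [-179.9, 0.1, 90.0]
force: [0.3, 0.6, 0.3]
opening: 0.0366
grasp_force: 40.5
```

Converted, 0.008 m / 0.6 = 0.0133, 0.006 m / 0.6 = 0.01.

>>> {"name": "inch_along", "arguments": {"steps": [{"finger_gap": 0.03,"pos": [0,0,0.0133]},{"finger_gap": 0.03,"pos": [0,0,0.01]},{"finger_gap": 0.03},{"finger_gap": 0.03,"pos": [0,0,0.0033]},{"finger_gap": 0.03}]}}

```text
time: 17.78
position: [0.4536, 0.2475, 0.0456]
eef_rot: [180.0, -0.0, 90.0]
force: [-0.3, -0.7, -0.5]
opening: 0.0369
grasp_force: 40.5
```

>>> {"name": "inch_along", "arguments": {"steps": [{"finger_gap": 0.03},{"finger_gap": 0.03,"pos": [0,0,0.0025]},{"finger_gap": 0.03},{"finger_gap": 0.03}]}}

```text
time: 18.12
position: [0.4532, 0.2474, 0.0438]
eef_rot: [180.0, 0.0, 90.0]
force: [0.0, 0.1, -0.1]
opening: 0.0368
grasp_force: 40.5
```

Converted, 0.0015 m / 0.6 = 0.0025.

>>> {"name": "inch_along", "arguments": {"steps": [{"finger_gap": 0.03,"pos": [0,0,0.0025]},{"finger_gap": 0.03},{"finger_gap": 0.03}]}}

```text
time: 18.37
position: [0.4534, 0.2477, 0.0429]
eef_rot: [180.0, 0.0, 90.0]
force: [-1.9, -2.3, 4.5]
opening: 0.037
grasp_force: 40.9
```

>>> {"name": "inch_along", "arguments": {"steps": [{"finger_gap": 0.03,"pos": [0,0,0.0017]},{"finger_gap": 0.03},{"finger_gap": 0.03}]}}

```text
time: 18.62
position: [0.4535, 0.2477, 0.0429]
eef_rot: [179.9, 0.0, 90.0]
force: [-3.7, -1.6, 12.0]
opening: 0.0369
grasp_force: 41.8
```

Converted, -0.04 m / 0.6 = -0.0667, -0.02 m / 0.6 = -0.0333.

>>> {"name": "inch_along", "arguments": {"steps": [{"finger_gap": 0.065},{"finger_gap": 0.065},{"finger_gap": 0.065},{"finger_gap": 0.065,"pos": [0,0,-0.0333]},{"finger_gap": 0.065,"pos": [0,0,-0.0667]}]}}

```text
time: 19.03
position: [0.4496, 0.2445, 0.0971]
eef_rot: [-179.4, 0.3, 90.0]
force: [0.9, -0.8, -0.4]
opening: 0.065
grasp_force: 0.0
```

>>> {"name": "inch_along", "arguments": {"steps": [{"finger_gap": 0.065,"pos": [0,0,-0.0667]},{"finger_gap": 0.065,"pos": [0,0,-0.05]},{"finger_gap": 0.065,"pos": [-0.0633,0,0]},{"finger_gap": 0.065,"pos": [-0.0633,0,0]},{"finger_gap": 0.065,"pos": [-0.0633,0,0]}]}}

```text
time: 19.45
position: [0.4534, 0.1329, 0.1718]
eef_rot: [179.9, -0.0, 90.2]
force: [1.8, -0.7, 0.1]
opening: 0.0651
grasp_force: 0.0
```

>>> {"name": "inch_along", "arguments": {"steps": [{"finger_gap": 0.065,"pos": [-0.0633,0,0]},{"finger_gap": 0.065,"pos": [-0.0033,0.0667,0]},{"finger_gap": 0.065,"pos": [0,0.0667,0]},{"finger_gap": 0.065,"pos": [0,0.0667,0]},{"finger_gap": 0.065,"pos": [0,0.0667,0]}]}}

```text
time: 19.87
position: [0.6147, 0.0921, 0.1706]
eef_rot: [-180.0, 0.1, 89.9]
force: [0.8, 0.6, 0.6]
opening: 0.065
grasp_force: 0.0
```

>>> {"name": "inch_along", "arguments": {"steps": [{"finger_gap": 0.065,"pos": [0,0.0058,0]},{"finger_gap": 0.065},{"finger_gap": 0.065},{"finger_gap": 0.065}]}}

```text
time: 20.2
position: [0.6154, 0.0942, 0.1713]
eef_rot: [-179.9, 0.0, 90.1]
force: [0.5, 0.7, 0.1]
opening: 0.0651
grasp_force: 0.0
```

```bash
python3 - <<'E'
from h import *
w=snap('wrist','w5.png');s=snap('scene','s5.png')['image']
b=np.hstack([cv2.resize(w['image'],(400,300)),cv2.resize(s[140:320,160:400],(400,300))]);cv2.imwrite('pics/c5.png',b[:,:,::-1])
E
```

```text
(no output)
```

View pics/c5.png

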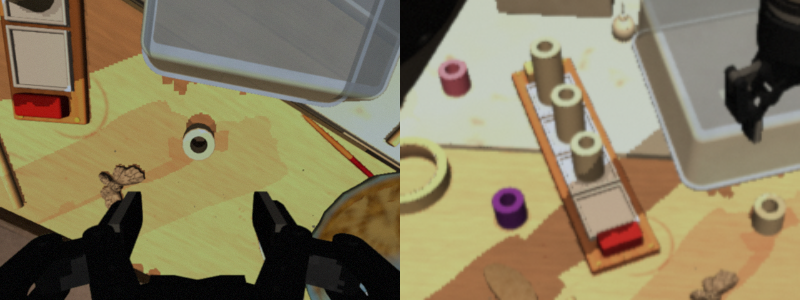

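The 36 mm prop's top is at wrist (317,229). Three props stand in order in the dishes, 54, 72, 90 from the red end, and the dish by the red block is free. Before descending I'll check the tray's height against the camera housing.

```bash
python3 - <<'E'
from h import *
print(wat(317,229,.036),arm.read_state()['position'])
for z in(0,.03,.06,.09):print(z,wat(237,110,z)[:2],at('scene',334,252,z)[:2],wat(330,148,z)[:2])
E
```

```text
[0.6164506  0.09509161 0.036     ] [0.61564548 0.09396301 0.17199393]
0 [0.55840924 0.17478334] [0.56036348 0.18261536] [0.6261294  0.14811757]
0.03 [0.56385581 0.17389892] [0.54938007 0.1628912 ] [0.62510641 0.14978063]
0.06 [0.56930239 0.1730145 ] [0.53839666 0.14316704] [0.62408343 0.1514437 ]
0.09 [0.57474897 0.17213008] [0.52741325 0.12344288] [0.62306044 0.15310676]
```

Converted, 0.04 m / 0.6 = 0.0667, 0.01 m / 0.6 = 0.0167.

>>> {"name": "inch_along", "arguments": {"steps": [{"finger_gap": 0.065,"pos": [0.0008,0.0017,0.0667]},{"finger_gap": 0.065,"pos": [0,0,0.0667]},{"finger_gap": 0.065,"pos": [0,0,0.0667]},{"finger_gap": 0.065,"pos": [0,0,0.05]},{"finger_gap": 0.065,"pos": [0,0,0.0167]}]}}

```text
time: 20.72
position: [0.613, 0.0924, 0.0066]
eef_rot: [-179.5, 0.2, 90.1]
force: [-1.4, -1.3, -0.5]
opening: 0.0653
grasp_force: 0.0
```

>>> {"name": "inch_along", "arguments": {"steps": [{"finger_gap": 0.065,"pos": [0,0,0.0033]},{"finger_gap": 0.03},{"finger_gap": 0.03},{"finger_gap": 0.03},{"finger_gap": 0.03}]}}

```text
time: 21.13
position: [0.6202, 0.0949, 0.0126]
eef_rot: [179.7, -0.1, 90.0]
force: [-0.3, 0.2, 6.9]
opening: 0.0369
grasp_force: 40.5
```

>>> {"name": "inch_along", "arguments": {"steps": [{"finger_gap": 0.03},{"finger_gap": 0.03},{"finger_gap": 0.03}]}}

```text
time: 21.38
position: [0.6202, 0.0949, 0.0126]
eef_rot: [179.7, -0.1, 90.0]
force: [-0.9, -0.0, 6.4]
opening: 0.0367
grasp_force: 40.5
```

Careful with the scale: shifts go in shares of 0.6 m and turns go in shares of 2 rad. That gives: -0.04 m / 0.6 = -0.0667, -0.034 m / 0.6 = -0.0567.

>>> {"name": "inch_along", "arguments": {"steps": [{"finger_gap": 0.03,"pos": [0,0,-0.0333]},{"finger_gap": 0.03,"pos": [0,0,-0.0667]},{"finger_gap": 0.03,"pos": [0,0,-0.0667]},{"finger_gap": 0.03},{"finger_gap": 0.03,"pos": [0,-0.0567,0]}]}}

```text
time: 21.8
position: [0.5924, 0.0943, 0.1136]
eef_rot: [179.1, -0.2, 89.8]
force: [1.1, -0.6, -0.9]
opening: 0.0365
grasp_force: 40.3
```

>>> {"name": "inch_along", "arguments": {"steps": [{"finger_gap": 0.03,"pos": [0,-0.0567,0]},{"finger_gap": 0.03,"pos": [0,-0.0567,0]},{"finger_gap": 0.03,"pos": [0,-0.0567,0]},{"finger_gap": 0.03,"pos": [0.0167,-0.0533,0]},{"finger_gap": 0.03,"pos": [0.0433,0,0]}]}}

```text
time: 22.22
position: [0.4405, 0.1246, 0.107]
eef_rot: [-179.4, 0.6, 89.9]
force: [-0.6, -1.4, -2.1]
opening: 0.0367
grasp_force: 40.3
```

>>> {"name": "inch_along", "arguments": {"steps": [{"finger_gap": 0.03,"pos": [0.0433,0,0]},{"finger_gap": 0.03,"pos": [0.0417,0,0]},{"finger_gap": 0.03,"pos": [0,0,0.05]},{"finger_gap": 0.03,"pos": [0,0,0.05]},{"finger_gap": 0.03}]}}

```text
time: 22.63
position: [0.446, 0.1794, 0.0456]
eef_rot: [-179.5, 0.2, 90.1]
force: [-0.6, -1.4, -1.8]
opening: 0.0369
grasp_force: 40.4
```

>>> {"name": "inch_along", "arguments": {"steps": [{"finger_gap": 0.03},{"finger_gap": 0.03,"pos": [0,0,0.0167]},{"finger_gap": 0.03},{"finger_gap": 0.03},{"finger_gap": 0.03}]}}

```text
time: 23.05
position: [0.4506, 0.181, 0.0402]
eef_rot: [179.9, -0.0, 90.0]
force: [-0.2, -0.5, 0.2]
opening: 0.0365
grasp_force: 40.4
```

Converted, 0.004 m / 0.6 = 0.0067, 0.002 m / 0.6 = 0.0033.

>>> {"name": "inch_along", "arguments": {"steps": [{"finger_gap": 0.03,"pos": [0,-0.0017,0.0067]},{"finger_gap": 0.03,"pos": [0,0,0.0033]},{"finger_gap": 0.03},{"finger_gap": 0.03},{"finger_gap": 0.03,"pos": [0,0,0.0033]}]}}

```text
time: 23.47
position: [0.4491, 0.1811, 0.0315]
eef_rot: [180.0, -0.0, 90.0]
force: [-0.0, 1.0, 0.2]
opening: 0.0369
grasp_force: 40.4
```

>>> {"name": "inch_along", "arguments": {"steps": [{"finger_gap": 0.03},{"finger_gap": 0.03,"pos": [0,0,0.0025]},{"finger_gap": 0.03},{"finger_gap": 0.03}]}}

```text
time: 23.8
position: [0.4488, 0.181, 0.0305]
eef_rot: [180.0, 0.0, 90.0]
force: [-1.9, -1.8, 6.4]
opening: 0.0369
grasp_force: 41.0
```

Contact. I'll release, rise, back away and check.

Converted, -0.04 m / 0.6 = -0.0667, -0.02 m / 0.6 = -0.0333.

>>> {"name": "inch_along", "arguments": {"steps": [{"finger_gap": 0.065},{"finger_gap": 0.065},{"finger_gap": 0.065},{"finger_gap": 0.065,"pos": [0,0,-0.0333]},{"finger_gap": 0.065,"pos": [0,0,-0.0667]}]}}

```text
time: 24.22
position: [0.4449, 0.1787, 0.0862]
eef_rot: [-179.4, 0.2, 90.0]
force: [0.6, -0.4, 0.2]
opening: 0.0652
grasp_force: 0.0
```

>>> {"name": "inch_along", "arguments": {"steps": [{"finger_gap": 0.065,"pos": [0,0,-0.0667]},{"finger_gap": 0.065,"pos": [0,0,-0.0667]},{"finger_gap": 0.065,"pos": [-0.0667,0,0]},{"finger_gap": 0.065,"pos": [-0.0667,0,0]},{"finger_gap": 0.065,"pos": [-0.0667,0,0]}]}}

```text
time: 24.63
position: [0.4493, 0.0603, 0.1708]
eef_rot: [179.8, 0.0, 90.2]
force: [0.3, -0.5, 0.0]
opening: 0.065
grasp_force: 0.0
```

>>> {"name": "inch_along", "arguments": {"steps": [{"finger_gap": 0.065,"pos": [-0.0667,0,0]},{"finger_gap": 0.065,"pos": [-0.0667,0,0]},{"finger_gap": 0.065,"pos": [-0.0667,0,0]},{"finger_gap": 0.065},{"finger_gap": 0.065}]}}

```text
time: 25.05
position: [0.4485, -0.0623, 0.1694]
eef_rot: [-180.0, 0.0, 89.6]
force: [0.7, 0.3, 0.3]
opening: 0.0648
grasp_force: 0.0
```

```bash
python3 - <<'E'
from h import *
s=snap('scene','s6.png')['image'];t=snap('top','t6.png')['image']
b=np.hstack([cv2.resize(s[150:330,200:360],(400,450)),cv2.resize(t[190:300,210:308+0],(400,450))]);cv2.imwrite('pics/c6.png',b[:,:,::-1])
b=np.hstack([cv2.resize(s[150:360,200:400],(400,420)),cv2.resize(t[200:290,210:410],(400,180+0)) if 0 else cv2.resize(cv2.copyMakeBorder(t[200:290,210:410],0,120,0,0,cv2.BORDER_CONSTANT),(400,420))]);cv2.imwrite('pics/c6.png',b[:,:,::-1])
m=[cv2.imread('pics/'+f)[215:255,378:418].astype(int) for f in('t1.png','t6.png')]
print('moth diff',abs(m[0]-m[1]).mean())
E
```

```text
moth diff 18.025
```

View pics/c6.png

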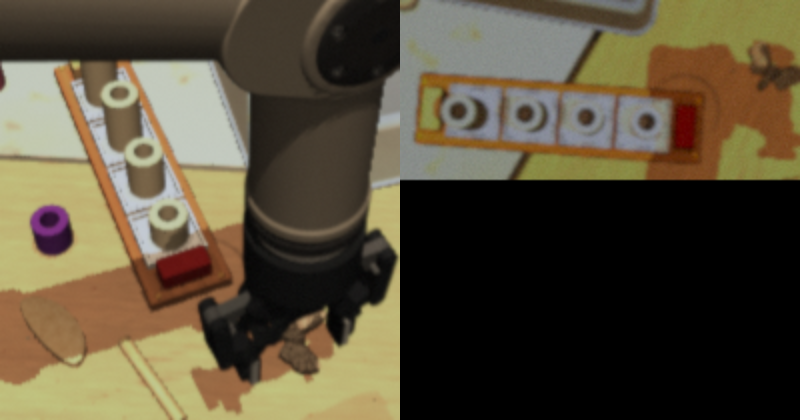

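All four props stand upright and centred in their dishes. The 36 mm prop is next to the red block, rising to the 90 mm prop next to the pale block. The moth is where it was; the image difference there comes from the arm's shadow. Handing in.

```bash
python3 -c "
from cell import arm
print(arm.finish_job())"
```

```text
the job is handed in; nothing more can be done
None
```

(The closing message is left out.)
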